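Check a flange's bolt holes with a pin gauge on the fixture's guide rod

TASK

Check the flange on the fixture: take the pin gauge off its wooden rest by its black grip, lower it square over the tall guide rod, then swing it round the rod by feel until its check pin drops into one of the flange's four bolt holes, and leave it sitting fully home, flat on the flange. These are ground gauging surfaces: bring it down by hand without letting it fall down the rod, never force it if it binds or the pin is caught, and leave the other things on the bench where they are.

Things in the scene. Friction and masses are not known exactly. Their poses are not given: they have to be found in the camera images.
- gauge_grip (a point): Middle of the pin gauge's black upright grip block, 22 mm wide (y), 34 mm long (x), top 22 mm above this point, foot on the arm 24 mm below. Gauge x runs from sleeve to grip, z up. The gauge's flat underside is 36 mm below, the sleeve's axis 105 mm back along -x. Hold it firmly (50 N) across the 22 mm; the gripper ends up beside the rod, so its narrow side must face the rod.
- gauge_bore (a point): Centre of the gauge sleeve's lower mouth, level with the flat underside; axes as gauge_grip. Steel sleeve 44 mm outside, 40 mm tall, open through; bore 21.5 mm, widening to 26.5 mm over its lowest 2.5 mm. On this long sleeve a small tilt binds on the rod, and let go half-way it hangs askew, so keep it held square.
- gauge_pin (a point): Lower end of the gauge's check pin: steel, 16 mm diameter with the last 2.5 mm tapered, 10 mm below the underside, 62.5 mm from the sleeve's axis towards the grip; axes as gauge_grip.
- gauge: The pin gauge as a whole: steel sleeve, flat aluminium arm (26 mm wide, 12 mm thick, underside flat), pin below, black grip. 0.36 to 0.56 kg, its weight some 55 mm from the grip towards the sleeve. Origin and axes as gauge_bore.
- fixture: Checking fixture, fixed: dark cast base 190 x 190 x 25 mm, sides along its x and y, origin under its centre, with the guide rod in the middle and the flange round it: aluminium, 160 mm across, 18 mm thick, held fast. Neither gives: a gauge that is jammed or leant on, its contact forces on rod and flange adding up to over 80 N, spoils them.
- rod_seat (a point): On the rod's axis at the flange's upper face; gauge_bore comes here when home. Axes as the base. The flange's four 18 mm holes are 90 degrees apart, 62.5 mm from the rod's axis, each up to 29 degrees either way from a base corner direction (45 degrees between x and y); where is not measured. Pin on the face: gauge 10 mm up. Pin in any hole (1 mm play all round): gauge flat.
- rod_top (a point): Tip of the vertical guide rod, 130 mm above rod_seat. Steel rod 20 mm in diameter; its top 14 mm taper to 9 mm.
- rest: The gauge's wooden rest, 185 x 66 mm, fixed, origin under its centre; two pads carry the gauge's underside 18 mm above the bench, the pin hanging free between them.
- sleeve: Turned steel coupling sleeve, 27 mm across, 58 mm tall, standing near the rest; origin at its foot. Leave alone.
- bolt: Steel hexagon bolt standing on its head, 60 mm tall, near the rest; origin at its foot. Leave alone.
- tape_roll: Roll of brown tape lying flat, 94 mm across, 48 mm tall, behind the fixture; origin under its centre. Leave alone.
- caliper: Slide caliper lying flat, 200 mm long, on the left; origin under its beam's middle. Leave alone.
- marker: Black marker lying down, 130 mm long, on the right. Leave alone.
- screwdriver: Screwdriver lying at the back of the bench, 190 mm long. Leave alone.
Not all that is in view belongs to the job. Leave any pink look-alike of the gauge alone.

How it is judged:
On the way:
1. the gauge's sleeve is threaded square on the guide rod, still at least 30 mm above the flange (horizontal distance between gauge_bore and rod_seat below 0.004 m and z of gauge_bore in the frame of rod_seat between 0.03 and 0.118 m and angle between gauge_bore's own z axis and vertical below 0.08 rad), for 0.1 s.
At the end, for the whole second after the job is handed in: The gauge is on the rod, released and at rest, its underside within 2 mm of the flange's face and level within 0.02 rad (so the pin is in a hole), its sleeve within 3 mm of the rod's axis (z of gauge_bore in the frame of rod_seat between -0.003 and 0.002 m and horizontal distance between gauge_bore and rod_seat below 0.003 m and angle between gauge_bore's own z axis and vertical below 0.02 rad and linear speed of gauge below 0.01 m/s); the robot touches nothing.
It fails at once if the gauge is forced: its contact forces on the rod, flange and base add up to more than 80 N (contact force between gauge and fixture above 80 N).
It fails at once if the gauge falls: it goes faster than 0.5 m/s while its sleeve is over the rod (horizontal distance between gauge_bore and rod_seat below 0.02 m and z of gauge_bore in the frame of rod_seat below 0.14 m and linear speed of gauge above 0.5 m/s).
It fails at once if another thing on the bench is moved by more than 20 mm (distance of any of sleeve, bolt, tape_roll, caliper, marker, screwdriver from where it was at the start of the episode above 0.02 m).
It also fails if it takes over 72 s, if anything falls off the work surface, if the arm or the gripper's body presses on something with over 40 N, if the wrist force passes 120 N, or if a joint passes its speed limit or range.

ROBOT

A 6-joint arm with a two-finger parallel gripper is mounted at the origin on the work surface. World frame = base frame: x ahead of the robot, y to its left, z up, the work surface at z = 0. Lengths are in m, angles in rad, forces in N, time in s.
With the tool pointing down it reaches from about 0.325 to 0.85 m from the base axis. Payload 4.4 kg.
Tool frame: the origin (TCP) lies between the finger pads; the fingertips stand 11 mm ahead of it and the grasp point (between the pads) lies 8 mm behind it; x points along the fingers, y is the direction in which the jaws open and shut, and the axes are right-handed (so a half turn about x gives the same grasp; the last joint's range is limited). The gripper opens to 94 mm and grips with 3 to 60 N. Pads are 16 mm wide; open, the fingers measure 119 mm over their backs; the gripper's body (75 mm by 177 mm) begins 78 mm behind the grasp point.
Start: joints at [1.04, 0.207, 1.542, -0, 1.393, -0.15], TCP at [0.214, 0.534, 0.216] pointing down, gripper open.
Joint ranges: [-2.73, 2.73], [-0.86, 2.22], [0.23, 2.46], [-1.11, 4.25], [0.08, 2.63], [-2.82, 2.82]. Speed limits (rad/s): [2.79, 2.79, 3.14, 3.14, 3.14, 3.14].

INTERFACE

Orientations are given as a 3x3 rotation matrix whose columns are the frame's x, y, z axes.
In Python, from bench import state, read_camera, get_calibration, finish_job gives the robot as it stands.
- The arm moves only by the tool arm_command, never from a script. Its argument "targets" is a list of rows, each a list of 3 entries, a list of its own where there are three numbers: the closure in counts, from 0 (fully open) to 255 (shut), then the shift along the tool's x, y, z in mm, then the turn, a rotation vector about the tool's x, y, z in degrees. In form: [[hand, [dx, dy, dz], [ax, ay, az]], ...]. A call has 1 to 10 rows; each row shifts and turns the commanded pose from where the row before left it, along the tool's axes as they then stand; what a row does not reach is not made up. A row lasts 1/12 s, in which the tool goes at most 41.7 mm and 7.16 degrees, less where a joint would pass 70% of its speed; a pose out of reach is approached as far as the arm can. A call with a gripper value outside its range is refused whole. The fingers move at their own pace and stop on an object; the grip force is fixed at half the most. Time passes only in rows, so rows that do not move let the fingers close. It gives the time, the measured TCP pose, the force and the opening at its end, in the units of the state.
- state(): the state, without advancing time (a new reading comes with each control period).
- read_camera(name): name is "scene" or "top"; returns (picture, depth): 420x560x3 uint8, red, green, blue; 420x560 float32, m along the optical axis (not along the pixel's ray), 0 where there is no reading.
- get_calibration(name): a dict with "K" (3x3 intrinsics, pixels), "R" (3x3) and "t" (3): a world point X has camera coordinates R X + t. Camera axes: x right, y down, z forward; pixel columns grow to the right and rows downward; lengths in m; the calibration is good to about 2 mm. A picture is of the moment at which its call begins. get_calibration takes no time and is no camera call.
- finish_job(): hands the job in, once; it reports no verdict.
The state is a dict: "time_s": time; "q": joint angles; "joint_velocities": joint speeds; "joint_torque": joint torques, N m; "tcp_pos": TCP position; "eef_rot": TCP orientation; "ft_force": force on the tool from outside, world axes, zero at the start; "torque": the same for the moment, N m; "grip_width": finger opening in m.
Only numpy, scipy, OpenCV 4.12 (cv2) and the standard library are available. Lean on these libraries where they do the work, as an engineer would, in place of code of your own. Each camera call takes 0.05 s, during which the arm holds its last target.

## Working session

There is one attempt and no reset: what is moved stays moved. The work goes in short steps, Python scripts to look and compute and a tool call to move; the robot and the scene stay as the last step left them, time stands still between calls to the robot, and variables do not carry over. Pictures are saved under pics/ and viewed, and the job is handed in when it is done.

Besides the shell and the picture viewer there is one more tool, called as name(argument=value, ...) on one line, values as JSON. arm_command: Moves the arm, as the interface text tells. Its arguments: {"type":"object","properties":{"targets":{"type":"array","items":{"type":"array"}}},"required":["targets"]}

```bash
mkdir -p pics; ls
python3 - <<'E'
from bench import *
import cv2, numpy as np
s=state(); print(s)
for n in("scene","top"):
    p,d=read_camera(n); cv2.imwrite(f"pics/{n}0.png",p[...,::-1]); np.savez(f"pics/{n}0.npz",p=p,d=d); print(get_calibration(n))
E
```

```text
pics
{'time_s': 0.0, 'q': array([ 1.03949382e+00,  2.07431880e-01,  1.54294398e+00, -3.95043656e-05,
        1.39347761e+00, -1.50485683e-01]), 'joint_velocities': array([ 0.00067518, -0.00068444, -0.00182855,  0.00169225, -0.00039799,
        0.00077325]), 'joint_torque': array([-8.39840177e-04, -3.70883167e+01, -2.81416690e+01,  6.97095157e-02,
        3.61532124e-02, -1.57912668e-04]), 'tcp_pos': array([0.21333122, 0.53312268, 0.21528877]), 'eef_rot': array([[-1.11192783e-03,  3.71671142e-01,  9.28363789e-01],
       [-1.96885015e-03,  9.28361750e-01, -3.71672684e-01],
       [-9.99997444e-01, -2.24108239e-03, -3.00506478e-04]]), 'ft_force': array([-0.86546234, -0.18124542,  0.52199022]), 'torque': array([0.01042586, 0.02300563, 0.02347718]), 'grip_width': 0.09395728575726434}
{'K': array([[417.12778445,   0.        , 282.0132671 ],
       [  0.        , 417.12778445, 213.04836099],
       [  0.        ,   0.        ,   1.        ]]), 'R': array([[ 0.5085434 ,  0.8608011 , -0.02012619],
       [ 0.55879186, -0.34772569, -0.75288678],
       [-0.65508417,  0.37162926, -0.65784225]]), 't': array([-0.22223843, -0.24879431,  1.50461832])}
{'K': array([[389.44042301,   0.        , 279.31618125],
       [  0.        , 389.44042301, 208.8362845 ],
       [  0.        ,   0.        ,   1.        ]]), 'R': array([[-0.02345324, -0.9997233 ,  0.00180769],
       [-0.99777094,  0.02329437, -0.06253425],
       [ 0.06247484, -0.00327029, -0.99804118]]), 't': array([-0.06837017,  0.54034892,  1.03434369])}
```

View pics/scene0.png

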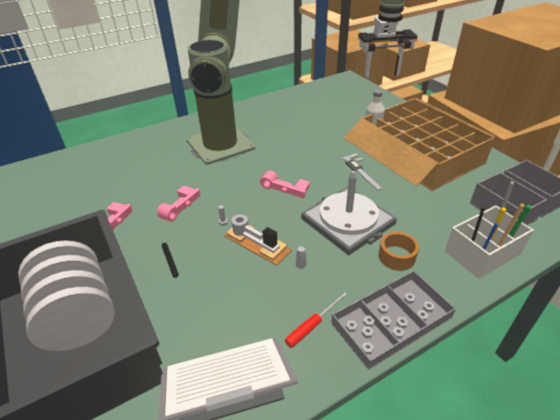

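View pics/top0.png

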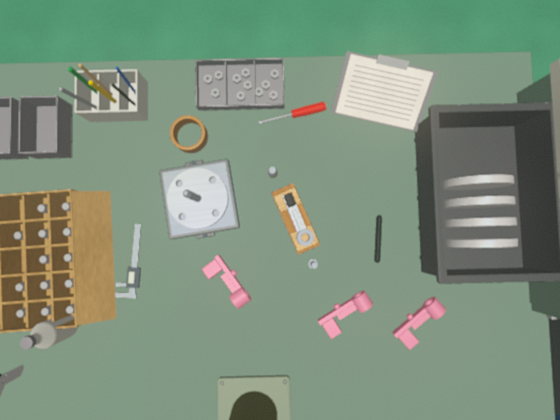

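The real gauge (steel sleeve, black grip) is on the orange wooden rest, top-view grip about (290,200) and sleeve (304,237). The pink look-alikes at (228,282), (346,314) and (420,322) get left alone. I'll enlarge the gauge and the fixture.

Run:
```python
import cv2, numpy as np
t=cv2.imread("pics/top0.png"); s=cv2.imread("pics/scene0.png")
def c(im,x,y,w,h,k): return cv2.resize(im[y:y+h,x:x+w],None,fx=k,fy=k,interpolation=cv2.INTER_CUBIC)
cv2.imwrite("pics/c1.png",np.hstack([c(t,262,180,64,80,6),c(s,215,205,64,80,6)]))
cv2.imwrite("pics/c2.png",np.hstack([c(t,155,152,90,100,4),c(s,300,160,100,100,4)]))
```

```text
(no output)
```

View pics/c1.png

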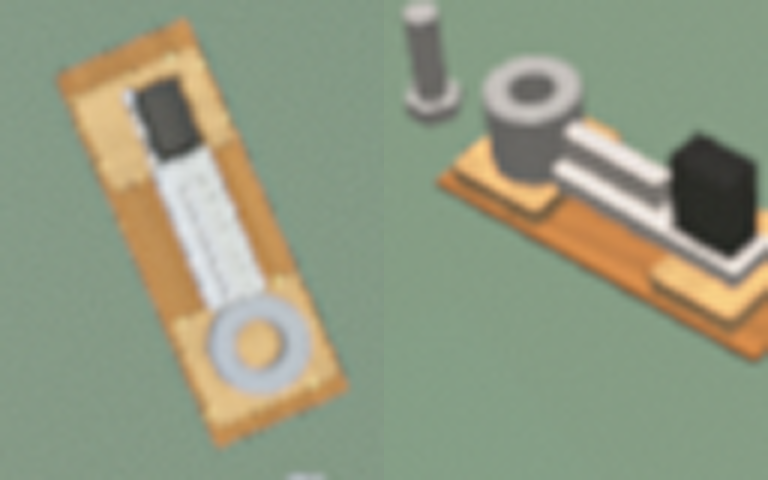

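View pics/c2.png

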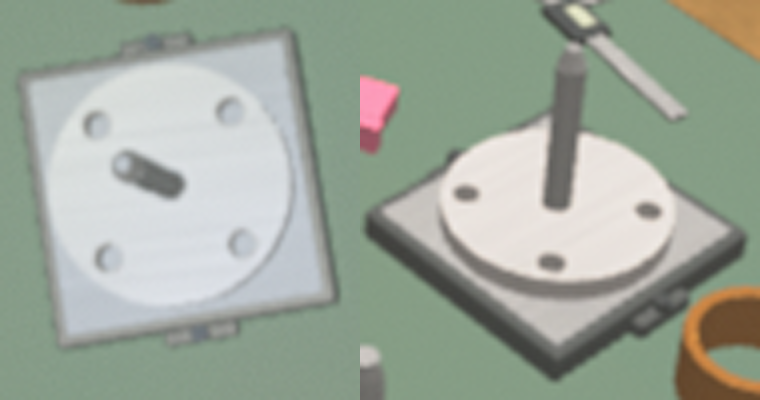

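Crops confirm it: the gauge has its ring at top (305,237) and black grip around (290,200). On the fixture the rod tip is near top (186,193) and four holes are visible near (179,183), (213,180), (182,217) and (216,213). Now I'll measure them.

```bash
cat > h.py <<'E'
import cv2, numpy as np
from bench import get_calibration
C={n:get_calibration(n) for n in("scene","top")}
def ray(n,u,v,z):
    c=C[n]; d=c["R"].T@np.linalg.solve(c["K"],np.array([u,v,1.])); o=-c["R"].T@c["t"]
    return o+d*(z-o[2])/d[2]
def proj(n,X):
    c=C[n]; p=c["K"]@(c["R"]@np.asarray(X)+c["t"]); return p[:2]/p[2]
def cloud(n,d):
    c=C[n]; v,u=np.indices(d.shape); P=np.stack([u*d,v*d,d],-1)@np.linalg.inv(c["K"]).T
    return (P-c["t"])@c["R"]
E
python3 - <<'E'
from h import *
for n in("top","scene"):
    f=np.load(f"pics/{n}0.npz"); X=cloud(n,f["d"]); p=f["p"].astype(int)
    v=f["d"]>0
    def rep(nm,m):
        m=m&v; q=X[m]; vv,uu=np.nonzero(m)
        print(n,nm,m.sum(), "px",uu.mean().round(1),vv.mean().round(1),"mean",q.mean(0).round(4),"sd",q.std(0).round(4))
        return m
    box=lambda c,r: (np.hypot(X[...,0]-c[0],X[...,1]-c[1])<r)
    S=ray("top",305.3,237.2,.058); G=ray("top",290,202,.076); F=ray("top",198,198,.043)
    if n=="top": print(S,G,F)
    rep("bench",box(S,.2)&(X[...,2]<.01))
    m=rep("sleevetop",box(S,.03)&(abs(X[...,2]-.058)<.006))
    rep("griptop",box(G,.035)&(abs(X[...,2]-.076)<.006)&(p.sum(-1)<250))
    rep("flange",box(F,.09)&(abs(X[...,2]-.043)<.005))
    rep("rod",box(F,.06)&(X[...,2]>.09))
    rep("rodtop",box(F,.06)&(X[...,2]>.165))
E
```

```text
[ 0.46109335 -0.14622395  0.058     ] [ 0.55173663 -0.10845323  0.076     ] [0.57059021 0.13272751 0.043     ]
top bench 15570 px 304.6 239.2 mean [ 4.555e-01 -1.482e-01  2.000e-04] sd [0.1016 0.1021 0.0023]
top sleevetop 174 px 305.0 236.6 mean [ 0.4626 -0.1454  0.0579] sd [0.012  0.0124 0.0019]
top griptop 28 px 290.6 200.6 mean [ 0.5554 -0.1102  0.0759] sd [0.0084 0.0061 0.0021]
top flange 2577 px 197.4 197.7 mean [0.5716 0.1344 0.0427] sd [0.0407 0.0407 0.0018]
top rod 112 px 189.6 194.1 mean [0.5703 0.1311 0.1467] sd [0.0052 0.0049 0.0249]
top rodtop 31 px 186.1 192.4 mean [0.5721 0.1339 0.1701] sd [0.0034 0.0036 0.0029]
scene bench 10248 px 237.7 242.4 mean [ 0.4767 -0.1626 -0.0005] sd [0.1026 0.1021 0.002 ]
scene sleevetop 135 px 239.8 220.5 mean [ 0.4658 -0.146   0.0564] sd [0.0127 0.0116 0.0019]
scene griptop 91 px 269.7 232.4 mean [ 0.5643 -0.1094  0.0746] sd [0.0093 0.0068 0.0017]
scene flange 1593 px 349.3 212.6 mean [0.5798 0.1312 0.042 ] sd [0.0407 0.0409 0.0015]
scene rod 200 px 352.0 185.4 mean [0.5785 0.1313 0.1335] sd [0.0043 0.0045 0.0242]
scene rodtop 23 px 353.3 173.5 mean [0.5757 0.1338 0.1692] sd [0.0035 0.0036 0.0026]
```

Run:
```python
from h import *
K=8
def cp(n,x,y,w,h):
    im=cv2.imread(f"pics/{n}0.png"); return cv2.resize(im[y:y+h,x:x+w],None,fx=K,fy=K,interpolation=cv2.INTER_CUBIC)
def unc(x,y,u,v): return x+(u+.5)/K-.5, y+(v+.5)/K-.5
# holes
for n,(x,y,w,h),seeds in (("top",(155,152,90,100),[(24,31),(57.5,28),(60.5,61),(27,64.5)]),("scene",(300,160,100,100),[(26.5,48),(72,52.5),(48,65.5)])):
    g=cv2.GaussianBlur(cv2.cvtColor(cp(n,x,y,w,h),cv2.COLOR_BGR2GRAY),(0,0),3)
    vis=cv2.cvtColor(g,cv2.COLOR_GRAY2BGR); hs=[]
    for sx,sy in seeds:
        r=8*K//1; cx,cy=int(sx*K),int(sy*K); sub=g[cy-44:cy+44,cx-50:cx+50]
        bg=np.median(sub); th=(bg+sub.min())/2
        m=(sub<th).astype(np.uint8); nb,l,st,ce=cv2.connectedComponentsWithStats(m)
        i=1+np.argmax(st[1:,4]); cc,_=cv2.findContours((l==i).astype(np.uint8),0,1); e=cv2.minEnclosingCircle(cc[0]); 
        bx,by,bw,bh=st[i,:4]; uu=bx+bw/2-.5; vv=by+bh/2-.5
        px=unc(x,y,cx-50+uu,cy-44+vv); P=ray(n,*px,.043); hs.append(P); cv2.circle(vis,(int(cx-50+uu),int(cy-44+vv)),3,(0,0,255),-1)
        print(n,"hole",np.round(px,1),P.round(4),"size",bw/K,bh/K)
    hs=np.array(hs); 
    if len(hs)==4: c=hs.mean(0)
    else: c=None
    if c is not None: F=c
    print(n,"centre",c, [ (round(float(np.hypot(*(p-(c if c is not None else F))[:2])),4), round(float(np.degrees(np.arctan2(*(p-(c if c is not None else F))[1::-1]))),1)) for p in hs])
    if len(hs)==3:
        A=np.c_[2*hs[:,:2],np.ones(3)];b=(hs[:,:2]**2).sum(1); s=np.linalg.solve(A,b); print("circ",s[:2],np.sqrt(s[2]+s[:2]@s[:2]))
    cv2.imwrite(f"pics/v_{n}.png",vis[:600,:800])
# rod tip / sleeve / grip in both views
X={n:cloud(n,np.load(f"pics/{n}0.npz")["d"]) for n in C}
# sleeve ring outer contour (top): non-orange grey
for n,(x,y,w,h),seed in(("top",(288,222,34,32),(17,15)),("scene",(228,207,24,22),(11,12))):
    im=cp(n,x,y,w,h); hsv=cv2.cvtColor(im,cv2.COLOR_BGR2HSV)
    cv2.imwrite(f"pics/ring_{n}.png",im)
im=cp("top",278,186,26,26); cv2.imwrite("pics/grip_top.png",im)
im=cp("scene",258,222,28,32); cv2.imwrite("pics/grip_scene.png",im)
ims=[cv2.imread(f"pics/{a}.png") for a in("ring_top","ring_scene","grip_top","grip_scene")]
H=max(i.shape[0] for i in ims); cv2.imwrite("pics/m.png",np.hstack([np.pad(i,((0,H-i.shape[0]),(0,4),(0,0))) for i in ims]))
```

```text
top hole [177.6 182.4] [0.6133 0.1861 0.043 ] size 4.5 5.75
top hole [211.1 178.8] [0.6209 0.0977 0.043 ] size 5.125 5.75
top hole [213.6 212.1] [0.5323 0.092  0.043 ] size 4.5 6.5
top hole [180.  215.9] [0.5244 0.1805 0.043 ] size 3.75 6.375
top centre [0.5727204  0.13908006 0.043     ] [(0.0621, 49.2), (0.0635, -40.7), (0.062, -130.6), (0.0637, 139.4)]
scene hole [326.1 207.9] [0.5318 0.0874 0.043 ] size 5.875 3.75
scene hole [371.7 212.2] [0.6128 0.1825 0.043 ] size 6.125 4.0
scene hole [347.4 225.2] [0.6198 0.0944 0.043 ] size 6.375 4.0
scene centre None [(0.0659, -128.4), (0.0591, 47.3), (0.0649, -43.5)]
circ [0.57225821 0.1349886 ] 0.06249145046470187
```

View pics/m.png

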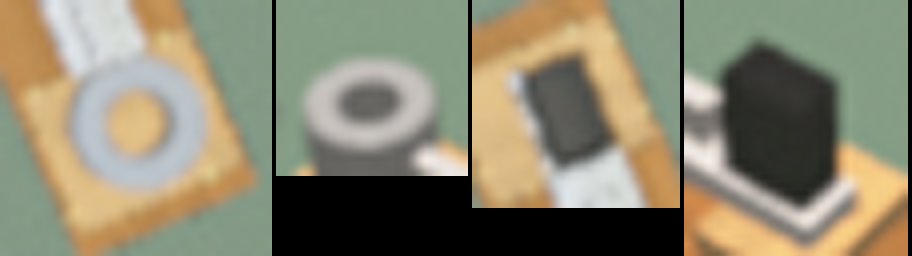

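View pics/v_top.png

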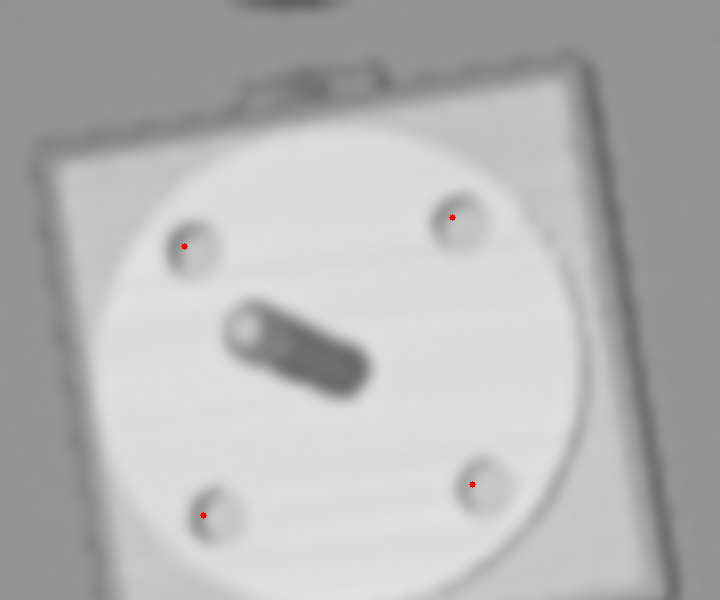

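Run:
```python
from h import *
for n,s,g in(("top",(304.8,236.9),(289.5,199.1)),("scene",(239.4,219.1),(269.4,231.6))):
    S=ray(n,*s,.058);G=ray(n,*g,.076);d=G-S;print(n,S.round(4),G.round(4),np.hypot(*d[:2]).round(4),np.degrees(np.arctan2(d[1],d[0])).round(1))
P=[ray("top",155+(u+.5)/8-.5,152+(v+.5)/8-.5,.043) for u,v in((194,249),(462,222),(485,487),(215,517))]
c=np.mean(P,0);print(c,[(np.hypot(*(p-c)[:2]).round(4),np.degrees(np.arctan2(*(p-c)[1::-1])).round(1)) for p in P])
# rest outline
im=cv2.imread("pics/top0.png");hsv=cv2.cvtColor(im,cv2.COLOR_BGR2HSV)
m=cv2.inRange(hsv,(8,90,60),(28,255,255));m[:180]=0;m[260:]=0;m[:,:262]=0;m[:,326:]=0
m=cv2.morphologyEx(m,cv2.MORPH_CLOSE,np.ones((3,3)));cc,_=cv2.findContours(m,0,1);r=cv2.minAreaRect(max(cc,key=len));print(r)
b=[ray("top",*q,.01) for q in cv2.boxPoints(r)];print(np.mean(b,0),[np.degrees(np.arctan2(*(b[i+1]-b[i])[1::-1])).round(1) for i in range(3)],[np.hypot(*(b[i+1]-b[i])[:2]).round(3) for i in range(3)])
print(proj("top",[.57,.135,.173]),proj("scene",[.57,.135,.173]))
```

```text
top [ 0.4619 -0.145   0.058 ] [ 0.5592 -0.1074  0.076 ] 0.1043 21.1
scene [ 0.4619 -0.1451  0.058 ] [ 0.5628 -0.1093  0.076 ] 0.1071 19.5
[0.57168463 0.13550963 0.043     ] [(np.float64(0.0625), np.float64(49.4)), (np.float64(0.0629), np.float64(-40.8)), (np.float64(0.0623), np.float64(-130.2)), (np.float64(0.0633), np.float64(139.4))]
((295.2655944824219, 218.32130432128906), (67.56660461425781, 24.049129486083984), 66.37062072753906)
[ 0.51267302 -0.12353517  0.01      ] [np.float64(-67.6), np.float64(-157.9), np.float64(112.1)] [np.float64(0.066), np.float64(0.183), np.float64(0.065)]
[185.35371331 193.18045039] [352.4828563 171.0554463]
```

Both views agree:

| Item | Measurement |
|---|---|
| Sleeve axis | (0.462, −0.145) |
| Gauge yaw | about 21° |
| Gauge length, sleeve to grip | 104–107 mm (105 given) |
| Rod axis | (0.572, 0.135) |
| Holes | 62.5 mm radius, at 49.4° + k·90° |

The grip is therefore at about (0.560, −0.107). I'll raise the arm and move over it, then turn the wrist.

arm_command(targets=[[0, [-5, -23, 28], [0, 0, 0]], [0, [-5, -23, 28], [0, 0, 0]], [0, [-5, -23, 28], [0, 0, 0]], [0, [-5, -23, 28], [0, 0, 0]], [0, [-5, -23, 28], [0, 0, 0]], [0, [-5, -23, 28], [0, 0, 0]], [0, [-5, -23, 28], [0, 0, 0]], [0, [-5, -23, 28], [0, 0, 0]], [0, [0, -23, 28], [0, 0, 0]], [0, [0, -23, 28], [0, 0, 0]]])

```text
time_s: 0.93
tcp_pos: [0.3886, 0.2146, 0.2566]
eef_rot: [[0.001, 0.371, 0.928], [0.0, 0.928, -0.371], [-1.0, 0.0, 0.0]]
ft_force: [0.9, 0.2, -0.7]
grip_width: 0.094
```

arm_command(targets=[[0, [0, -23, 28], [7, 0, 0]], [0, [0, -20, 29], [7, 0, 0]], [0, [0, -16, 32], [7, 0, 0]], [0, [0, -12, 34], [7, 0, 0]], [0, [0, -8, 35], [7, 0, 0]], [0, [0, -4, 36], [7, 0, 0]], [0, [0, 0, 36], [7, 0, 0]], [0, [0, 5, 36], [7, 0, 0]], [0, [0, 0, 0], [7, 0, 0]], [0, [0, 0, 0], [7, 0, 0]]])

```text
time_s: 1.77
tcp_pos: [0.5203, -0.0417, 0.2555]
eef_rot: [[-0.002, 0.999, -0.042], [0.0, -0.042, -0.999], [-1.0, -0.002, -0.0]]
ft_force: [0.2, 0.6, 0.1]
grip_width: 0.094
```

arm_command(targets=[[0, [0, 0, 0], [7, 0, 0]], [0, [0, 0, 0], [7, 0, 0]], [0, [0, 0, 0], [7, 0, 0]], [0, [0, 0, 0], [7, 0, 0]], [0, [0, 0, 0], [7, 0, 0]], [0, [0, 0, 0], [7, 0, 0]], [0, [0, 0, 0], [7, 0, 0]], [0, [0, 0, 0], [7, 0, 0]], [0, [0, 0, 0], [7, 0, 0]], [0, [0, 0, 0], [7, 0, 0]]])

```text
time_s: 2.6
tcp_pos: [0.5196, -0.0394, 0.2558]
eef_rot: [[-0.001, 0.306, -0.952], [0.0, -0.952, -0.306], [-1.0, -0.001, 0.001]]
ft_force: [1.2, 0.7, -0.5]
grip_width: 0.0938
```

arm_command(targets=[[0, [0, 0, 0], [-3.2, 0, 0]], [0, [0, 26, -4.5], [0, 0, 0]], [0, [0, 26, -4.5], [0, 0, 0]], [0, [0, 26, -4.5], [0, 0, 0]], [0, [0, 0, 0], [0, 0, 0]], [0, [35, 0, 0], [0, 0, 0]], [0, [35, 0, 0], [0, 0, 0]], [0, [35, 0, 0], [0, 0, 0]], [0, [0, 0, 0], [0, 0, 0]], [0, [0, 0, 0], [0, 0, 0]]])

```text
time_s: 3.43
tcp_pos: [0.5587, -0.1061, 0.1491]
eef_rot: [[-0.006, 0.365, -0.931], [0.002, -0.931, -0.365], [-1.0, -0.004, 0.005]]
ft_force: [0.1, -0.6, 0.8]
grip_width: 0.0938
```

Run:
```python
from h import *
from bench import *
s=state();print(s["tcp_pos"],s["eef_rot"].round(3).tolist(),s["time_s"])
o=[]
for n,(x,y,w,h) in(("scene",(195,130,130,150)),("top",(230,150,130,150))):
    p,d=read_camera(n);im=p[...,::-1].copy();cv2.imwrite(f"pics/{n}1.png",im)
    o.append(cv2.resize(im[y:y+h,x:x+w],None,fx=3,fy=3,interpolation=cv2.INTER_CUBIC))
cv2.imwrite("pics/m1.png",np.hstack(o))
```

```text
[ 0.55871755 -0.10610722  0.14914059] [[-0.006, 0.365, -0.931], [0.002, -0.931, -0.365], [-1.0, -0.004, 0.005]] 3.4333
```

View pics/m1.png

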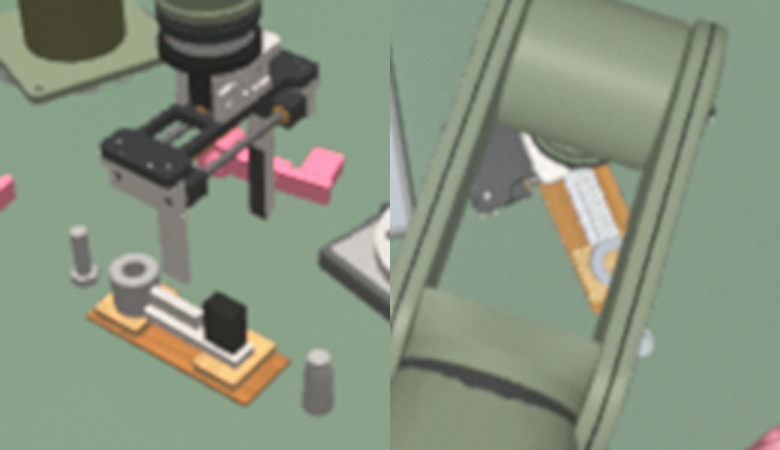

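arm_command(targets=[[0, [20, 1.7, -0.8], [0, 0, 0]], [0, [20, 0, 0], [0, 0, 0]], [0, [20, 0, 0], [0, 0, 0]], [0, [15, 0, 0], [0, 0, 0]], [0, [12, 0, 0], [0, 0, 0]], [0, [8, 0, 0], [0, 0, 0]], [0, [4, 0, 0], [0, 0, 0]], [0, [0, 0, 0], [0, 0, 0]], [0, [0, 0, 0], [0, 0, 0]]])

```text
time_s: 4.28
tcp_pos: [0.5633, -0.1088, 0.0535]
eef_rot: [[0.002, 0.365, -0.931], [-0.001, -0.931, -0.365], [-1.0, 0.001, -0.001]]
ft_force: [-0.7, -0.4, 0.3]
grip_width: 0.0939
```

Run:
```python
from h import *
from bench import *
s=state();print(s["tcp_pos"],s["eef_rot"].round(4).tolist(),s["time_s"],s["ft_force"],s["torque"])
o=[]
for n,(x,y,w,h) in(("scene",(195,130,130,150)),("top",(230,150,130,150))):
    p,d=read_camera(n);im=p[...,::-1].copy();cv2.imwrite(f"pics/{n}2.png",im)
    o.append(cv2.resize(im[y:y+h,x:x+w],None,fx=3,fy=3,interpolation=cv2.INTER_CUBIC))
cv2.imwrite("pics/m2.png",np.hstack(o))
```

```text
[ 0.56330261 -0.10882628  0.05351413] [[0.0018, 0.3646, -0.9312], [-0.0006, -0.9312, -0.3646], [-1.0, 0.0012, -0.0014]] 4.2833 [-0.71418067 -0.41206397  0.31092194] [-0.0385439   0.08774194 -0.04841468]
```

View pics/m2.png

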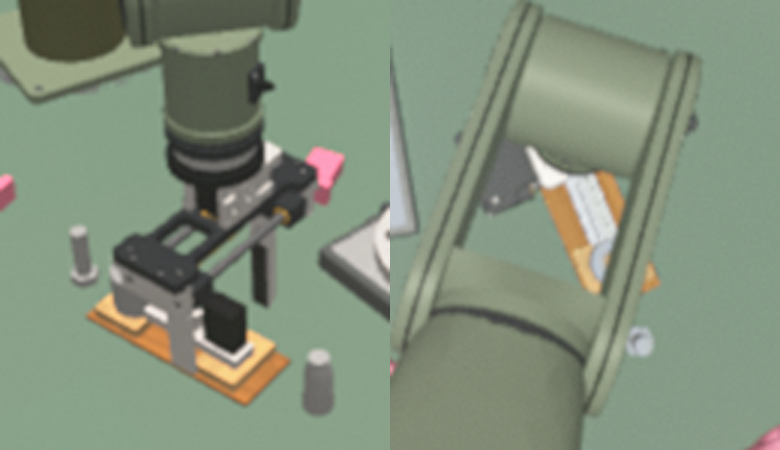

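arm_command(targets=[[0, [2, 0, 2.5], [0, 0, 0]], [255, [0, 0, 0], [0, 0, 0]], [255, [0, 0, 0], [0, 0, 0]], [255, [0, 0, 0], [0, 0, 0]], [255, [0, 0, 0], [0, 0, 0]], [255, [0, 0, 0], [0, 0, 0]], [255, [0, 0, 0], [0, 0, 0]], [255, [0, 0, 0], [0, 0, 0]]])

```text
time_s: 5.05
tcp_pos: [0.5601, -0.1094, 0.0504]
eef_rot: [[-0.0, 0.365, -0.931], [-0.0, -0.931, -0.365], [-1.0, -0.0, 0.0]]
ft_force: [-0.1, -0.1, -0.8]
grip_width: 0.0507
```

arm_command(targets=[[255, [0, 0, 0], [0, 0, 0]], [255, [0, 0, 0], [0, 0, 0]], [255, [0, 0, 0], [0, 0, 0]], [255, [0, 0, 0], [0, 0, 0]], [255, [0, 0, 0], [0, 0, 0]], [255, [0, 0, 0], [0, 0, 0]], [255, [0, 0, 0], [0, 0, 0]], [255, [0, 0, 0], [0, 0, 0]]])

```text
time_s: 5.72
tcp_pos: [0.5599, -0.1089, 0.0504]
eef_rot: [[-0.0, 0.365, -0.931], [0.001, -0.931, -0.365], [-1.0, -0.001, 0.0]]
ft_force: [-0.6, 2.9, 1.5]
grip_width: 0.022
```

arm_command(targets=[[255, [0, 0, 0], [0, 0, 0]], [255, [-2, 0, 0], [0, 0, 0]], [255, [-3, 0, 0], [0, 0, 0]], [255, [-5, 0, 0], [0, 0, 0]], [255, [-10, 0, 0], [0, 0, 0]], [255, [-20, 0, 0], [0, 0, 0]], [255, [-20, 0, 0], [0, 0, 0]], [255, [-20, 0, 0], [0, 0, 0]], [255, [-10, 0, 0], [0, 0, 0]], [255, [0, 0, 0], [0, 0, 0]]])

```text
time_s: 6.55
tcp_pos: [0.5626, -0.1105, 0.1443]
eef_rot: [[0.007, 0.365, -0.931], [-0.003, -0.931, -0.365], [-1.0, 0.005, -0.006]]
ft_force: [0.3, -0.5, -3.5]
grip_width: 0.0217
```

arm_command(targets=[[255, [-20, 0, 0], [0, 0, 0]], [255, [-30, 0, 0], [0, 0, 0]], [255, [-30, 0, 0], [0, 0, 0]], [255, [-20, 0, 0], [0, 0, 0]], [255, [-10, 0, 0], [0, 0, 0]], [255, [0, 0, 0], [0, 0, 0]], [255, [0, 0, 0], [0, 0, 0]]])

```text
time_s: 7.13
tcp_pos: [0.5595, -0.1093, 0.2491]
eef_rot: [[-0.002, 0.365, -0.931], [0.001, -0.931, -0.365], [-1.0, -0.001, 0.001]]
ft_force: [-1.2, -0.0, -5.3]
grip_width: 0.0218
```

Run:
```python
from h import *
from bench import *
s=state();print(s["tcp_pos"],s["eef_rot"].round(4).tolist(),s["time_s"],s["ft_force"],s["torque"],s["grip_width"])
o=[]
n="scene";p,d=read_camera(n);im=p[...,::-1].copy();cv2.imwrite(f"pics/{n}3.png",im);np.savez("pics/scene3.npz",p=p,d=d)
cv2.imwrite("pics/m3.png",cv2.resize(im[90:250,170:330],None,fx=3.7,fy=3.7,interpolation=cv2.INTER_CUBIC))
```

```text
[ 0.55947578 -0.1092667   0.2491314 ] [[-0.0016, 0.3646, -0.9312], [0.0006, -0.9312, -0.3646], [-1.0, -0.0011, 0.0013]] 7.1333 [-1.1551834  -0.03692009 -5.25158969] [ 0.0331911  -0.04897861  0.00652566] 0.021795276661259463
```

View pics/m3.png

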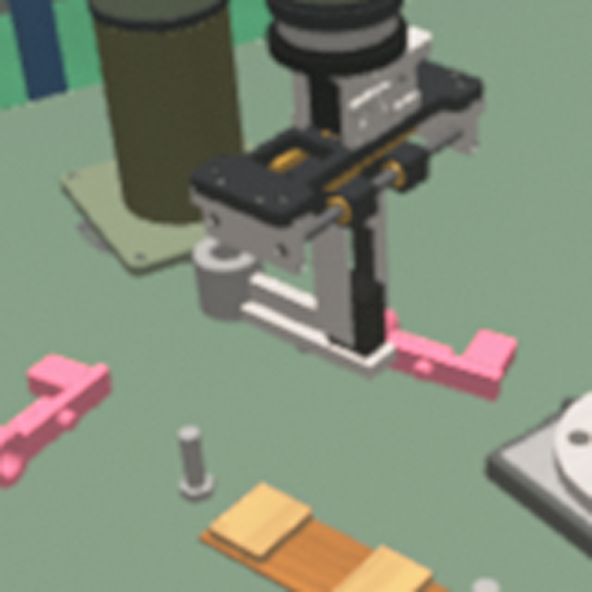

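arm_command(targets=[[255, [0, 0, 0], [-4, 0, 0]], [255, [0, 0, 0], [-6, 0, 0]], [255, [0, 0, 0], [-7, 0, 0]], [255, [0, 0, 0], [-7, 0, 0]], [255, [0, 0, 0], [-4, 0, 0]], [255, [0, -2.5, -5], [0, 0, 0]], [255, [0, -5, -10], [0, 0, 0]], [255, [0, -7.5, -15], [0, 0, 0]], [255, [0, -10, -20], [0, 0, 0]], [255, [0, -10, -20], [0, 0, 0]]])

```text
time_s: 8.02
tcp_pos: [0.5786, -0.0318, 0.2491]
eef_rot: [[-0.002, 0.757, -0.653], [0.001, -0.653, -0.757], [-1.0, -0.002, 0.0]]
ft_force: [1.0, -0.3, -4.7]
grip_width: 0.0218
```

arm_command(targets=[[255, [0, -10, -20], [0, 0, 0]], [255, [0, -10, -20], [0, 0, 0]], [255, [0, -10, -20], [0, 0, 0]], [255, [0, -10, -20], [0, 0, 0]], [255, [0, -10, -20], [0, 0, 0]], [255, [0, -10, -20], [0, 0, 0]], [255, [0, -10, -20], [0, 0, 0]], [255, [0, -10, -20], [0, 0, 0]], [255, [0, -10, -20], [0, 0, 0]], [255, [0, -7.5, -15], [0, 0, 0]]])

```text
time_s: 8.85
tcp_pos: [0.6313, 0.181, 0.2489]
eef_rot: [[-0.002, 0.759, -0.651], [0.001, -0.651, -0.759], [-1.0, -0.002, 0.001]]
ft_force: [-0.3, -0.2, -4.1]
grip_width: 0.0222
```

arm_command(targets=[[255, [0, -5, -10], [0, 0, 0]], [255, [0, -2.5, -5], [0, 0, 0]], [255, [0, 0, 0], [0, 0, 0]], [255, [0, 0, 0], [0, 0, 0]], [255, [0, 0, 0], [0, 0, 0]]])

```text
time_s: 9.27
tcp_pos: [0.636, 0.1931, 0.2504]
eef_rot: [[-0.0, 0.758, -0.652], [-0.001, -0.652, -0.758], [-1.0, 0.0, 0.001]]
ft_force: [0.3, -1.3, -4.7]
grip_width: 0.0219
```

Run:
```python
from h import *
from bench import *
s=state();print(s["tcp_pos"],s["eef_rot"].round(4).tolist(),s["time_s"],s["ft_force"],s["torque"],s["grip_width"])
o=[]
for n,(x,y) in(("scene",(270,80)),("top",(120,120))):
    p,d=read_camera(n);im=p[...,::-1].copy();cv2.imwrite(f"pics/{n}4.png",im);np.savez(f"pics/{n}4.npz",p=p,d=d)
    o.append(cv2.resize(im[y:y+160,x:x+130],None,fx=3,fy=3,interpolation=cv2.INTER_CUBIC))
cv2.imwrite("pics/m4.png",np.hstack(o))
```

```text
[0.6360265  0.19311865 0.2503884 ] [[-0.0003, 0.7582, -0.652], [-0.0008, -0.652, -0.7582], [-1.0, 0.0002, 0.0008]] 9.2667 [ 0.26566167 -1.33082196 -4.72573757] [ 0.11599077 -0.03178059 -0.0279255 ] 0.0219047427496673
```

View pics/m4.png

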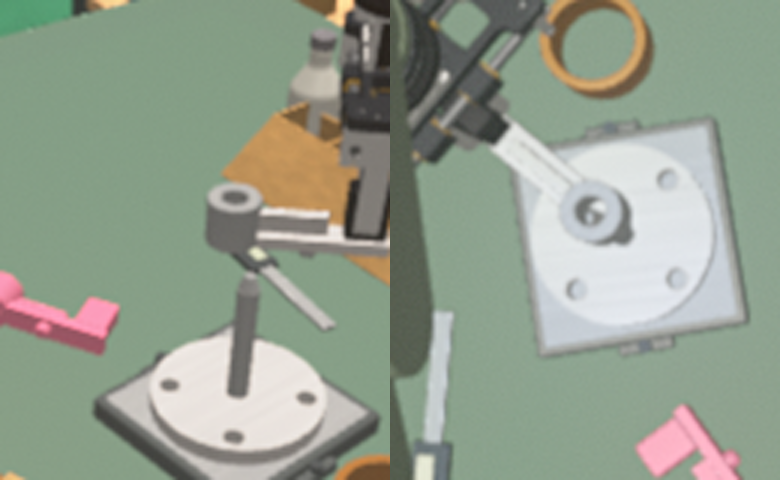

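Run:
```python
from h import *
T=np.array([.636,.1931])
for n,u,v in(("top",187.7,189.7),("scene",347.8,146.0)):
    P=ray(n,u,v,.258)[:2]; d=T-P; print(n,P.round(4),"len",np.hypot(*d).round(4),"ang",np.degrees(np.arctan2(d[1],d[0])).round(1),"to rod",(np.array([.572,.135])-P).round(4))
    X=cloud(n,np.load(f"pics/{n}4.npz")["d"])
    r=np.hypot(X[...,0]-P[0],X[...,1]-P[1]); a=d/np.hypot(*d)
    l=(X[...,:2]-P)@a; w=(X[...,:2]-P)@np.array([-a[1],a[0]])
    for nm,m in(("ring",(r<.021)&(r>.0125)&(X[...,2]>.24)&(X[...,2]<.28)),("arm",(l>.025)&(l<.08)&(abs(w)<.010)&(X[...,2]>.2)&(X[...,2]<.26))):
        if m.sum()<10: print(nm,m.sum());continue
        A=np.c_[l[m],w[m],np.ones(m.sum())]; s,*_=np.linalg.lstsq(A,X[m][:,2],rcond=None)
        print(nm,m.sum(),"z",np.median(X[m][:,2]).round(4),"slope",s[:2].round(3))
```

```text
top [0.5679 0.1098] len 0.1076 ang 50.7 to rod [0.0041 0.0252]
ring 234 z 0.2559 slope [0.075 0.024]
arm 216 z 0.2436 slope [-0.037  0.134]
scene [0.573  0.1089] len 0.1052 ang 53.2 to rod [-0.001   0.0261]
ring 192 z 0.2517 slope [0.045 0.109]
arm 257 z 0.2347 slope [0.03  1.456]
```

Run:
```python
from h import *
def meas(n,i,P,ang,z0):
    P=np.array(P); a=np.array([np.cos(np.radians(ang)),np.sin(np.radians(ang))])
    X=cloud(n,np.load(f"pics/{n}{i}.npz")["d"]); q=X[...,:2]-P; r=np.hypot(q[...,0],q[...,1]); l=q@a; w=q@np.array([-a[1],a[0]]); z=X[...,2]-z0
    m=(r<.020)&(r>.0135)&(abs(z-.04)<.012); A=np.c_[l[m],w[m],np.ones(m.sum())]; s,*_=np.linalg.lstsq(A,z[m],rcond=None)
    print(n,i,"ring",m.sum(),z[m].mean().round(4),"slope",s[:2].round(3))
    for lo in np.arange(.026,.08,.012):
        m=(l>lo)&(l<lo+.012)&(abs(w)<.004)&(z>0)&(z<.035)
        if m.sum()>4: print("   arm",round(lo,3),m.sum(),np.median(z[m]).round(4))
meas("top",0,(.462,-.145),21,.018); meas("top",4,(.568,.110),49.4,.218)
meas("scene",0,(.4645,-.146),21,.018); meas("scene",4,(.571,.110),49.4,.218)
```

```text
top 0 ring 96 0.0401 slope [0.014 0.009]
   arm 0.026 16 0.028
   arm 0.038 16 0.0277
   arm 0.05 14 0.0284
   arm 0.062 15 0.0288
   arm 0.074 14 0.0117
top 4 ring 169 0.0377 slope [0.054 0.019]
   arm 0.026 20 0.0275
   arm 0.038 25 0.0269
   arm 0.05 23 0.0273
   arm 0.062 23 0.0273
   arm 0.074 14 0.0257
scene 0 ring 81 0.038 slope [-0.061  0.06 ]
   arm 0.026 19 0.0271
   arm 0.038 19 0.0261
   arm 0.05 17 0.0261
   arm 0.062 26 0.0249
   arm 0.074 11 0.0177
scene 4 ring 118 0.0353 slope [0.026 0.068]
   arm 0.026 36 0.0199
   arm 0.038 39 0.0199
   arm 0.05 39 0.0183
   arm 0.062 37 0.0193
   arm 0.074 14 0.0141
```

arm_command(targets=[[255, [0, -5, -7], [0, 0, 0]], [255, [0, -5, -7], [0, 0, 0]], [255, [0, -4.3, -7.3], [0, 0, 0]], [255, [0, 0, 0], [0, 0, 0]], [255, [10, 0, 0], [0, 0, 0]], [255, [15, 0, 0], [0, 0, 0]], [255, [10, 0, 0], [0, 0, 0]], [255, [0, 0, 0], [0, 0, 0]], [255, [0, 0, 0], [0, 0, 0]], [255, [0, 0, 0], [0, 0, 0]]])

```text
time_s: 10.2
tcp_pos: [0.6393, 0.2196, 0.2156]
eef_rot: [[0.0, 0.759, -0.651], [-0.0, -0.651, -0.759], [-1.0, 0.0, -0.0]]
ft_force: [0.9, -0.1, -4.6]
grip_width: 0.0222
```

```bash
cat > look.py <<'E'
import sys
from h import *
from bench import *
def look(i):
    s=state();print(s["tcp_pos"].round(4),s["eef_rot"].round(4).tolist(),s["time_s"],s["ft_force"].round(2),s["torque"].round(3),s["grip_width"].round(4))
    o=[]
    for n,(x,y) in(("scene",(300,100)),("top",(150,150))):
        p,d=read_camera(n);im=p[...,::-1].copy();cv2.imwrite(f"pics/{n}{i}.png",im);np.savez(f"pics/{n}{i}.npz",p=p,d=d)
        o.append(cv2.resize(im[y:y+120,x:x+(110 if n=="scene" else 85)],None,fx=4,fy=4,interpolation=cv2.INTER_CUBIC))
    cv2.imwrite(f"pics/m{i}.png",np.hstack(o))
look(sys.argv[1])
E
python3 look.py 5
```

```text
Traceback (most recent call last):
  File "look.py", line 11, in <module>
    look(sys.argv[1])
    ~~~~^^^^^^^^^^^^^
  File "look.py", line 5, in look
    s=state();print(s["tcp_pos"].round(4),s["eef_rot"].round(4).tolist(),s["time_s"],s["ft_force"].round(2),s["torque"].round(3),s["grip_width"].round(4))
                                                                                                                                 ^^^^^^^^^^^^^^^^^^^^^
AttributeError: 'float' object has no attribute 'round'
```

```bash
sed -i 's/s\["grip_width"\].round(4)/s["grip_width"]/' look.py; python3 look.py 5
```

```text
[0.6393 0.2196 0.2156] [[0.0003, 0.7589, -0.6512], [-0.0, -0.6512, -0.7589], [-1.0, 0.0003, -0.0002]] 10.2 [ 0.93 -0.05 -4.59] [ 0.077 -0.065 -0.04 ] 0.02218340230748832
```

View pics/m5.png

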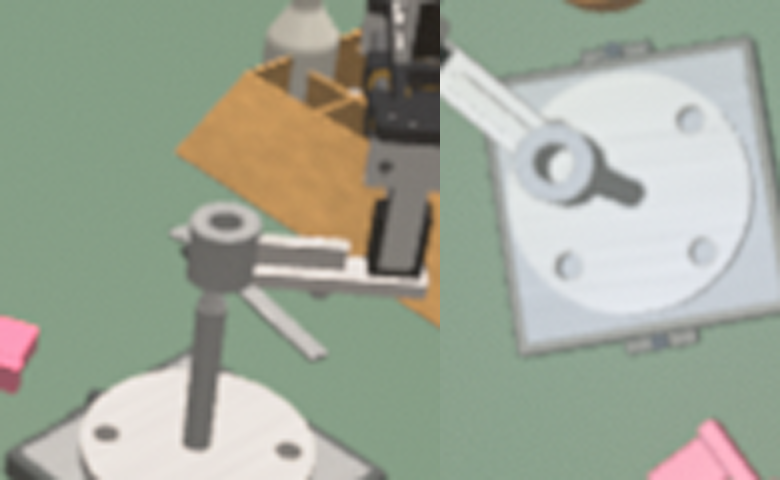

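Run:
```python
from h import *
for z in(.223,.221):
  for n,u,v,rod in(("top",178.0,190.3,(.5717,.1355)),("scene",355.9,154.9,(.5723,.135))):
    P=ray(n,u,v,z)[:2]; d=np.array([.6393,.2196])-P; e=np.array(rod)-P; y=np.array([.759,-.651]);zt=np.array([-.651,-.759])
    print(z,n,P.round(4),"len",np.hypot(*d).round(4),np.degrees(np.arctan2(d[1],d[0])).round(1),"to rod",e.round(4),"tool yz",(e@y).round(4),(e@zt).round(4), proj(n,[*rod,z]).round(1))
```

```text
0.223 top [0.5712 0.139 ] len 0.1055 49.8 to rod [ 0.0005 -0.0035] tool yz 0.0027 0.0024 [179.6 190. ]
0.223 scene [0.5733 0.1373] len 0.1055 51.3 to rod [-0.001  -0.0023] tool yz 0.0007 0.0024 [354.9 155. ]
0.221 top [0.5715 0.1395] len 0.1049 49.7 to rod [ 0.0002 -0.004 ] tool yz 0.0028 0.0029 [179.9 190.1]
0.221 scene [0.571  0.1394] len 0.1053 49.6 to rod [ 0.0013 -0.0044] tool yz 0.0038 0.0025 [354.8 155.7]
```

arm_command(targets=[[255, [0, 2.5, 2.5], [0, -1, 0]], [255, [0, 0, 0], [0, 0, 0]], [255, [3, 0, 0], [0, 0, 0]], [255, [3, 0, 0], [0, 0, 0]], [255, [3, 0, 0], [0, 0, 0]], [255, [3, 0, 0], [0, 0, 0]], [255, [3, 0, 0], [0, 0, 0]], [255, [0, 0, 0], [0, 0, 0]], [255, [0, 0, 0], [0, 0, 0]]])

```text
time_s: 11.05
tcp_pos: [0.6389, 0.2159, 0.1999]
eef_rot: [[-0.012, 0.759, -0.651], [-0.013, -0.651, -0.759], [-1.0, -0.001, 0.018]]
ft_force: [-0.4, 0.4, -5.5]
grip_width: 0.0219
```

```bash
python3 look.py 6
```

```text
[0.6389 0.2159 0.1999] [[-0.0124, 0.7591, -0.6509], [-0.0134, -0.651, -0.759], [-0.9998, -0.0006, 0.0182]] 11.05 [-0.39  0.35 -5.46] [ 0.192 -0.097 -0.   ] 0.02190884138741326
```

View pics/m6.png

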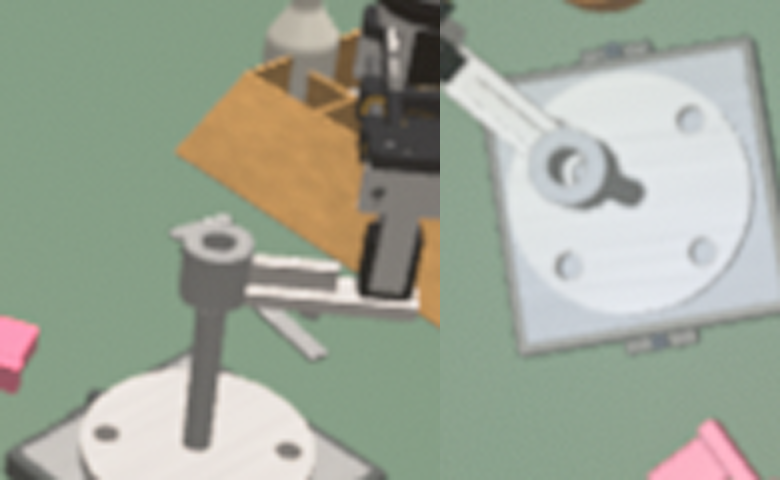

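```bash
cat > ring.py <<'E'
from h import *
def ringm(T,tops,z,ang=49.4):
  a=np.radians(ang); y=np.array([np.sin(a),-np.cos(a)]); zt=-np.array([np.cos(a),np.sin(a)])
  for zz in (z,z-.002):
   for n,(u,v),rod in(("top",tops[0],(.5717,.1355)),("scene",tops[1],(.5723,.135))):
    P=ray(n,u,v,zz)[:2]; d=np.array(T)-P; e=np.array(rod)-P
    print(zz,n,P.round(4),"len",np.hypot(*d).round(4),np.degrees(np.arctan2(d[1],d[0])).round(1),"to rod mm",(e*1e3).round(1),"tool yz",(e@y*1e3).round(1),(e@zt*1e3).round(1))
E
python3 -c "
from ring import *
ringm((.6389,.2159),((182.0,191.7),(353.7,160.0)),.2075)"
```

```text
0.2075 top [0.5697 0.1342] len 0.1071 49.7 to rod mm [2.  1.3] tool yz 0.6 -2.3
0.2075 scene [0.5707 0.1343] len 0.1063 50.1 to rod mm [1.6 0.7] tool yz 0.7 -1.5
0.2055 top [0.5699 0.1347] len 0.1065 49.7 to rod mm [1.8 0.8] tool yz 0.8 -1.8
0.2055 scene [0.5685 0.1363] len 0.1063 48.5 to rod mm [ 3.8 -1.3] tool yz 3.7 -1.5
```

arm_command(targets=[[255, [0, 0.6, -1.5], [0, 0, 0]], [255, [2, 0, 0], [0, 0, 0]], [255, [2, 0, 0], [0, 0, 0]], [255, [2, 0, 0], [0, 0, 0]], [255, [0, 0, 0], [0, 0, 0]], [255, [0, 0, 0], [0, 0, 0]]])

```text
time_s: 11.65
tcp_pos: [0.6403, 0.2166, 0.194]
eef_rot: [[-0.012, 0.759, -0.651], [-0.013, -0.651, -0.759], [-1.0, -0.0, 0.018]]
ft_force: [-0.5, 0.1, -5.0]
grip_width: 0.0216
```

```bash
cat > st.py <<'E'
from bench import *
import numpy as np
s=state();np.set_printoptions(suppress=True)
R=s["eef_rot"];f=s["ft_force"]
print(s["time_s"],"tcp",(s["tcp_pos"]*1e3).round(1),"F",f.round(1),"Ftool",(R.T@f).round(1),"M",s["torque"].round(2),"Mtool",(R.T@s["torque"]).round(2),"gx ang",np.degrees(np.arctan2(-R[1,2],-R[0,2])).round(2),"tilt",(R[:2,0]*1e3).round(1))
E
python3 st.py
```

```text
11.65 tcp [640.3 216.6 194. ] F [-0.5  0.1 -5. ] Ftool [ 5.1 -0.4  0.2] M [ 0.19 -0.04 -0.02] Mtool [ 0.02  0.16 -0.09] gx ang 49.38 tilt [-12.1 -13.4]
```

arm_command(targets=[[255, [2, 0, 0], [0, 0, 0]], [255, [2, 0, 0], [0, 0, 0]], [255, [1, 0, 0], [0, 0, 0]], [255, [0, 0, 0], [0, 0, 0]], [255, [0, 0, 0], [0, 0, 0]]])

```text
time_s: 12.07
tcp_pos: [0.6404, 0.2166, 0.1892]
eef_rot: [[-0.012, 0.759, -0.651], [-0.013, -0.651, -0.759], [-1.0, -0.0, 0.018]]
ft_force: [0.1, -0.3, -3.9]
grip_width: 0.0219
```

```bash
python3 st.py; python3 look.py 7
```

```text
12.0667 tcp [640.4 216.6 189.2] F [ 0.1 -0.3 -3.9] Ftool [3.9 0.3 0.1] M [ 0.13 -0.05 -0.02] Mtool [ 0.02  0.13 -0.05] gx ang 49.38 tilt [-11.8 -13.3]
[0.6404 0.2166 0.1892] [[-0.0118, 0.7591, -0.6509], [-0.0133, -0.651, -0.7589], [-0.9998, -0.0003, 0.0178]] 12.0667 [ 0.11 -0.33 -3.85] [ 0.131 -0.046 -0.021] 0.021889998069361174
```

View pics/m7.png

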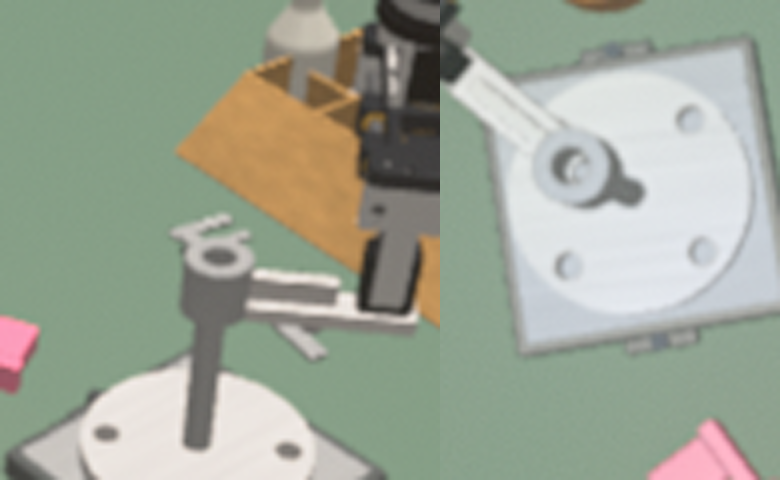

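arm_command(targets=[[255, [1.5, 0, 0], [0, 0, 0]], [255, [1.5, 0, 0], [0, 0, 0]], [255, [1.5, 0, 0], [0, 0, 0]], [255, [1.5, 0, 0], [0, 0, 0]], [255, [0, 0, 0], [0, 0, 0]], [255, [0, 0, 0], [0, 0, 0]]])

```text
time_s: 12.67
tcp_pos: [0.6401, 0.2163, 0.1828]
eef_rot: [[-0.012, 0.759, -0.651], [-0.014, -0.651, -0.759], [-1.0, -0.001, 0.018]]
ft_force: [-0.9, -0.8, -5.0]
grip_width: 0.0218
```

```bash
python3 st.py
```

```text
12.6667 tcp [640.1 216.3 182.8] F [-0.9 -0.8 -5. ] Ftool [ 5.  -0.1  1.1] M [-0.04  0.09  0.02] Mtool [-0.02 -0.09 -0.04] gx ang 49.38 tilt [-12.3 -13.6]
```

arm_command(targets=[[255, [0, 0, -0.6], [0, 0, 0]], [255, [2, 0, -0.04], [0, 0, 0]], [255, [2, 0, -0.04], [0, 0, 0]], [255, [2, 0, -0.04], [0, 0, 0]], [255, [0, 0, 0], [0, 0, 0]], [255, [0, 0, 0], [0, 0, 0]]])

```text
time_s: 13.17
tcp_pos: [0.6403, 0.2164, 0.177]
eef_rot: [[-0.013, 0.759, -0.651], [-0.014, -0.651, -0.759], [-1.0, -0.0, 0.019]]
ft_force: [-3.2, -3.5, -2.9]
grip_width: 0.0221
```

```bash
python3 st.py
```

```text
13.1667 tcp [640.3 216.4 177. ] F [-3.2 -3.5 -2.9] Ftool [ 3.  -0.2  4.7] M [-0.78  0.71 -0.01] Mtool [ 0.01 -1.05 -0.03] gx ang 49.38 tilt [-12.9 -14.4]
```

arm_command(targets=[[255, [0, 0, 0.4], [0, 0, 0]], [255, [0, 0, 0.4], [0, 0, 0]], [255, [0, 0, 0], [0, 0, 0]], [255, [0, 0, 0], [0, 0, 0]]])

```text
time_s: 13.5
tcp_pos: [0.6403, 0.2163, 0.1772]
eef_rot: [[-0.012, 0.759, -0.651], [-0.013, -0.651, -0.759], [-1.0, -0.0, 0.018]]
ft_force: [-2.5, -2.3, -3.3]
grip_width: 0.022
```

```bash
python3 st.py
```

```text
13.5 tcp [640.3 216.3 177.2] F [-2.5 -2.3 -3.3] Ftool [ 3.4 -0.4  3.3] M [-0.57  0.48 -0.02] Mtool [ 0.02 -0.74  0.  ] gx ang 49.38 tilt [-11.6 -13.2]
```

arm_command(targets=[[255, [0, 0, 0.5], [0, 0, 0]], [255, [0, 0, 0.5], [0, 0, 0]], [255, [0, 0, 0], [0, 0, 0]], [255, [0, 0, 0], [0, 0, 0]]])

```text
time_s: 13.83
tcp_pos: [0.6401, 0.2162, 0.1776]
eef_rot: [[-0.01, 0.759, -0.651], [-0.012, -0.651, -0.759], [-1.0, 0.0, 0.016]]
ft_force: [-2.1, -0.7, -4.8]
grip_width: 0.0218
```

```bash
python3 st.py
```

```text
13.8333 tcp [640.1 216.2 177.6] F [-2.1 -0.7 -4.8] Ftool [ 4.8 -1.1  1.8] M [ 0.01  0.09 -0.06] Mtool [ 0.06 -0.05 -0.07] gx ang 49.39 tilt [-10. -12.]
```

arm_command(targets=[[255, [2, 0, 0], [0, 0, 0]], [255, [2, 0, 0], [0, 0, 0]], [255, [2, 0, 0], [0, 0, 0]], [255, [0, 0, 0], [0, 0, 0]], [255, [0, 0, 0], [0, 0, 0]]])

```text
time_s: 14.25
tcp_pos: [0.6398, 0.2159, 0.1713]
eef_rot: [[-0.011, 0.759, -0.651], [-0.013, -0.651, -0.759], [-1.0, -0.0, 0.017]]
ft_force: [0.2, 0.0, -3.9]
grip_width: 0.0218
```

```bash
python3 st.py; python3 look.py 8
```

```text
14.25 tcp [639.8 215.9 171.3] F [ 0.2  0.  -3.9] Ftool [ 3.9  0.2 -0.2] M [ 0.16 -0.07  0.  ] Mtool [-0.    0.17 -0.05] gx ang 49.39 tilt [-10.9 -12.7]
[0.6398 0.2159 0.1713] [[-0.0109, 0.7592, -0.6508], [-0.0127, -0.6509, -0.7591], [-0.9999, -0.0, 0.0168]] 14.25 [ 0.24  0.03 -3.89] [ 0.161 -0.067  0.002] 0.021811180586279292
```

View pics/m8.png

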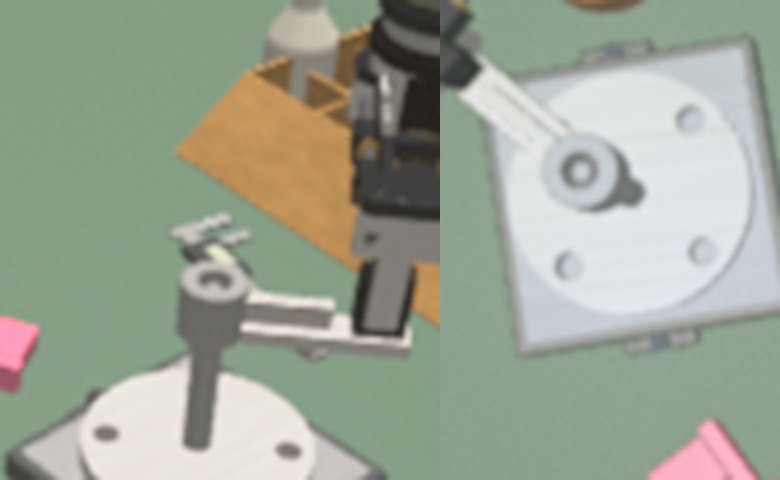

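arm_command(targets=[[255, [2, 0, -0.03], [0, 0, 0]], [255, [2, 0, -0.03], [0, 0, 0]], [255, [2, 0, -0.03], [0, 0, 0]], [255, [2, 0, -0.03], [0, 0, 0]], [255, [2, 0, -0.03], [0, 0, 0]], [255, [0, 0, 0], [0, 0, 0]], [255, [0, 0, 0], [0, 0, 0]]])

```text
time_s: 14.93
tcp_pos: [0.6394, 0.2155, 0.1611]
eef_rot: [[-0.012, 0.759, -0.651], [-0.013, -0.651, -0.759], [-1.0, -0.0, 0.018]]
ft_force: [1.1, -0.2, -5.6]
grip_width: 0.022
```

```bash
python3 st.py
```

```text
14.9333 tcp [639.4 215.5 161.1] F [ 1.1 -0.2 -5.6] Ftool [ 5.6  1.  -0.7] M [ 0.15 -0.09  0.03] Mtool [-0.03  0.18 -0.03] gx ang 49.38 tilt [-11.9 -13.4]
```

arm_command(targets=[[255, [2, 0, -0.1], [0, 0, 0]], [255, [2, 0, -0.1], [0, 0, 0]], [255, [2, 0, -0.1], [0, 0, 0]], [255, [2, 0, -0.05], [0, 0, 0]], [255, [2, 0, -0.05], [0, 0, 0]], [255, [0, 0, 0], [0, 0, 0]], [255, [0, 0, 0], [0, 0, 0]]])

```text
time_s: 15.52
tcp_pos: [0.6395, 0.2157, 0.1511]
eef_rot: [[-0.012, 0.759, -0.651], [-0.013, -0.651, -0.759], [-1.0, -0.0, 0.018]]
ft_force: [0.7, -0.9, -4.3]
grip_width: 0.0219
```

```bash
python3 st.py
```

```text
15.5167 tcp [639.5 215.7 151.1] F [ 0.7 -0.9 -4.3] Ftool [4.3 1.1 0.2] M [ 0.12 -0.05 -0.01] Mtool [ 0.01  0.12 -0.04] gx ang 49.38 tilt [-11.9 -13.4]
```

Forces clear; continuing the same way.

arm_command(targets=[[255, [2, 0, -0.04], [0, 0, 0]], [255, [2, 0, -0.04], [0, 0, 0]], [255, [2, 0, -0.04], [0, 0, 0]], [255, [2, 0, -0.04], [0, 0, 0]], [255, [2, 0, -0.04], [0, 0, 0]], [255, [2, 0, -0.04], [0, 0, 0]], [255, [2, 0, -0.04], [0, 0, 0]], [255, [0, 0, 0], [0, 0, 0]], [255, [0, 0, 0], [0, 0, 0]]])

```text
time_s: 16.27
tcp_pos: [0.6396, 0.2157, 0.1372]
eef_rot: [[-0.012, 0.759, -0.651], [-0.013, -0.651, -0.759], [-1.0, -0.0, 0.018]]
ft_force: [0.6, -0.3, -4.3]
grip_width: 0.022
```

```bash
python3 st.py
```

```text
16.2667 tcp [639.6 215.7 137.2] F [ 0.6 -0.3 -4.3] Ftool [ 4.3  0.6 -0.2] M [ 0.1  -0.05  0.  ] Mtool [-0.    0.11 -0.03] gx ang 49.38 tilt [-11.8 -13.4]
```

arm_command(targets=[[255, [2, 0, -0.04], [0, 0, 0]], [255, [2, 0, -0.04], [0, 0, 0]], [255, [2, 0, -0.04], [0, 0, 0]], [255, [2, 0, -0.04], [0, 0, 0]], [255, [2, 0, -0.04], [0, 0, 0]], [255, [2, 0, -0.04], [0, 0, 0]], [255, [2, 0, -0.04], [0, 0, 0]], [255, [2, 0, -0.04], [0, 0, 0]], [255, [0, 0, 0], [0, 0, 0]], [255, [0, 0, 0], [0, 0, 0]]])

```text
time_s: 17.1
tcp_pos: [0.6396, 0.2157, 0.1212]
eef_rot: [[-0.012, 0.759, -0.651], [-0.013, -0.651, -0.759], [-1.0, -0.0, 0.018]]
ft_force: [0.1, 0.1, -4.3]
grip_width: 0.0218
```

```bash
python3 st.py
```

```text
17.1 tcp [639.6 215.7 121.2] F [ 0.1  0.1 -4.3] Ftool [ 4.3  0.  -0.2] M [ 0.14 -0.05  0.  ] Mtool [-0.    0.14 -0.05] gx ang 49.38 tilt [-11.9 -13.4]
```

arm_command(targets=[[255, [2, 0, -0.04], [0, 0, 0]], [255, [2, 0, -0.04], [0, 0, 0]], [255, [2, 0, -0.04], [0, 0, 0]], [255, [2, 0, -0.04], [0, 0, 0]], [255, [2, 0, -0.04], [0, 0, 0]], [255, [2, 0, -0.04], [0, 0, 0]], [255, [0, 0, 0], [0, 0, 0]], [255, [0, 0, 0], [0, 0, 0]]])

```text
time_s: 17.77
tcp_pos: [0.6396, 0.2157, 0.1092]
eef_rot: [[-0.012, 0.759, -0.651], [-0.013, -0.651, -0.759], [-1.0, -0.0, 0.018]]
ft_force: [0.9, 0.3, -4.5]
grip_width: 0.0217
```

```bash
python3 st.py;python3 look.py 9
```

```text
17.7667 tcp [639.6 215.7 109.2] F [ 0.9  0.3 -4.5] Ftool [ 4.5  0.4 -0.9] M [ 0.15 -0.08 -0.05] Mtool [ 0.05  0.17 -0.04] gx ang 49.38 tilt [-11.8 -13.4]
[0.6396 0.2157 0.1092] [[-0.0118, 0.7591, -0.6509], [-0.0134, -0.651, -0.759], [-0.9998, -0.0003, 0.0178]] 17.7667 [ 0.86  0.33 -4.52] [ 0.15  -0.082 -0.054] 0.021685118559081062
```

View pics/m9.png

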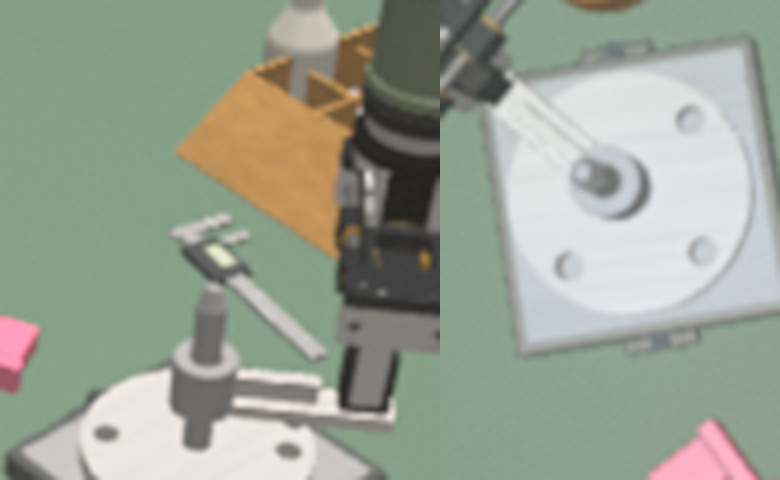

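arm_command(targets=[[255, [2, 0, -0.04], [0, 0, 0]], [255, [2, 0, -0.04], [0, 0, 0]], [255, [2, 0, -0.04], [0, 0, 0]], [255, [2, 0, -0.04], [0, 0, 0]], [255, [2, 0, -0.04], [0, 0, 0]], [255, [2, 0, -0.04], [0, 0, 0]], [255, [2, 0, -0.04], [0, 0, 0]], [255, [2, 0, -0.04], [0, 0, 0]], [255, [0, 0, 0], [0, 0, 0]], [255, [0, 0, 0], [0, 0, 0]]])

```text
time_s: 18.7
tcp_pos: [0.6397, 0.2157, 0.0932]
eef_rot: [[-0.012, 0.759, -0.651], [-0.013, -0.651, -0.759], [-1.0, -0.0, 0.018]]
ft_force: [0.2, -0.4, -4.7]
grip_width: 0.0219
```

```bash
python3 st.py
```

```text
18.7 tcp [639.7 215.7  93.2] F [ 0.2 -0.4 -4.7] Ftool [4.7 0.4 0.2] M [ 0.16 -0.08  0.04] Mtool [-0.04  0.17 -0.04] gx ang 49.38 tilt [-11.8 -13.4]
```

arm_command(targets=[[255, [1, 0, -0.02], [0, 0, 0]], [255, [1, 0, -0.02], [0, 0, 0]], [255, [1, 0, -0.02], [0, 0, 0]], [255, [1, 0, -0.02], [0, 0, 0]], [255, [1, 0, -0.02], [0, 0, 0]], [255, [0, 0, 0], [0, 0, 0]], [255, [0, 0, 0], [0, 0, 0]]])

```text
time_s: 19.28
tcp_pos: [0.6397, 0.2158, 0.0883]
eef_rot: [[-0.012, 0.759, -0.651], [-0.013, -0.651, -0.759], [-1.0, -0.0, 0.018]]
ft_force: [0.1, -0.4, -4.8]
grip_width: 0.0219
```

```bash
python3 st.py
```

```text
19.2833 tcp [639.7 215.8  88.3] F [ 0.1 -0.4 -4.8] Ftool [4.8 0.4 0.2] M [ 0.17 -0.03 -0.06] Mtool [ 0.06  0.15 -0.09] gx ang 49.38 tilt [-11.6 -13.3]
```

arm_command(targets=[[255, [1, 0, -0.02], [0, 0, 0]], [255, [1, 0, -0.02], [0, 0, 0]], [255, [1, 0, -0.02], [0, 0, 0]], [255, [0, 0, 0], [0, 0, 0]]])

```text
time_s: 19.62
tcp_pos: [0.6396, 0.2158, 0.0851]
eef_rot: [[-0.012, 0.759, -0.651], [-0.013, -0.651, -0.759], [-1.0, -0.0, 0.018]]
ft_force: [0.6, 0.6, -4.9]
grip_width: 0.0216
```

arm_command(targets=[[255, [0.7, 0, -0.01], [0, 0, 0]], [255, [0, 0, 0], [0, 0, 0]], [255, [0, 0, 0], [0, 0, 0]]])

```text
time_s: 19.87
tcp_pos: [0.6398, 0.2158, 0.0847]
eef_rot: [[-0.011, 0.759, -0.651], [-0.013, -0.651, -0.759], [-1.0, -0.0, 0.018]]
ft_force: [-0.3, 0.2, -4.2]
grip_width: 0.0216
```

```bash
python3 st.py
```

```text
19.8667 tcp [639.8 215.8  84.7] F [-0.3  0.2 -4.2] Ftool [ 4.2 -0.3 -0. ] M [ 0.1  -0.03 -0.03] Mtool [ 0.03  0.09 -0.04] gx ang 49.38 tilt [-11.4 -13.3]
```

arm_command(targets=[[255, [0.7, 0, -0.01], [0, 0, 0]], [255, [0, 0, 0], [0, 0, 0]], [255, [0, 0, 0], [0, 0, 0]]])

```text
time_s: 20.12
tcp_pos: [0.6398, 0.2158, 0.084]
eef_rot: [[-0.011, 0.759, -0.651], [-0.013, -0.651, -0.759], [-1.0, -0.0, 0.018]]
ft_force: [-0.7, -0.4, -4.7]
grip_width: 0.0221
```

arm_command(targets=[[255, [0.7, 0, -0.01], [0, 0, 0]], [255, [0, 0, 0], [0, 0, 0]], [255, [0, 0, 0], [0, 0, 0]]])

```text
time_s: 20.37
tcp_pos: [0.6398, 0.2158, 0.0832]
eef_rot: [[-0.012, 0.759, -0.651], [-0.013, -0.651, -0.759], [-1.0, -0.0, 0.018]]
ft_force: [1.1, 0.2, -5.0]
grip_width: 0.0219
```

```bash
python3 st.py
```

```text
20.3667 tcp [639.8 215.8  83.2] F [ 1.1  0.2 -5. ] Ftool [ 4.9  0.7 -1. ] M [ 0.19 -0.05  0.01] Mtool [-0.01  0.18 -0.08] gx ang 49.38 tilt [-11.6 -13.3]
```

arm_command(targets=[[255, [0.7, 0, -0.01], [0, 0, 0]], [255, [0.7, 0, -0.01], [0, 0, 0]], [255, [0, 0, 0], [0, 0, 0]], [255, [0, 0, 0], [0, 0, 0]]])

```text
time_s: 20.7
tcp_pos: [0.6398, 0.2158, 0.0818]
eef_rot: [[-0.012, 0.759, -0.651], [-0.013, -0.651, -0.759], [-1.0, -0.0, 0.018]]
ft_force: [-0.0, -0.3, -4.2]
grip_width: 0.0214
```

```bash
python3 st.py
```

```text
20.7 tcp [639.8 215.8  81.8] F [-0.  -0.3 -4.2] Ftool [4.2 0.2 0.2] M [ 0.12 -0.05  0.03] Mtool [-0.03  0.12 -0.04] gx ang 49.38 tilt [-11.5 -13.3]
```

Now 3.6 mm past the expected pin-on-face height with no contact, so the pin appears to be entering the hole. I'll carry on gently.

arm_command(targets=[[255, [0.7, 0, -0.01], [0, 0, 0]], [255, [0.7, 0, -0.01], [0, 0, 0]], [255, [0, 0, 0], [0, 0, 0]], [255, [0, 0, 0], [0, 0, 0]]])

```text
time_s: 21.03
tcp_pos: [0.6397, 0.2158, 0.0804]
eef_rot: [[-0.012, 0.759, -0.651], [-0.013, -0.651, -0.759], [-1.0, -0.0, 0.018]]
ft_force: [-0.1, 0.1, -4.3]
grip_width: 0.0216
```

arm_command(targets=[[255, [0.7, 0, -0.01], [0, 0, 0]], [255, [0.7, 0, -0.01], [0, 0, 0]], [255, [0, 0, 0], [0, 0, 0]], [255, [0, 0, 0], [0, 0, 0]]])

```text
time_s: 21.37
tcp_pos: [0.6397, 0.2158, 0.079]
eef_rot: [[-0.012, 0.759, -0.651], [-0.013, -0.651, -0.759], [-1.0, -0.0, 0.018]]
ft_force: [0.3, -0.2, -4.0]
grip_width: 0.0221
```

```bash
python3 st.py; python3 look.py 10
```

```text
21.3667 tcp [639.7 215.8  79. ] F [ 0.3 -0.2 -4. ] Ftool [ 4.   0.4 -0.1] M [ 0.14 -0.11  0.04] Mtool [-0.04  0.18 -0.01] gx ang 49.38 tilt [-11.6 -13.3]
[0.6397 0.2158 0.079 ] [[-0.0116, 0.7591, -0.6509], [-0.0133, -0.651, -0.759], [-0.9998, -0.0002, 0.0177]] 21.3667 [ 0.32 -0.25 -4.01] [ 0.141 -0.112  0.042] 0.022080668729209295
```

View pics/m10.png

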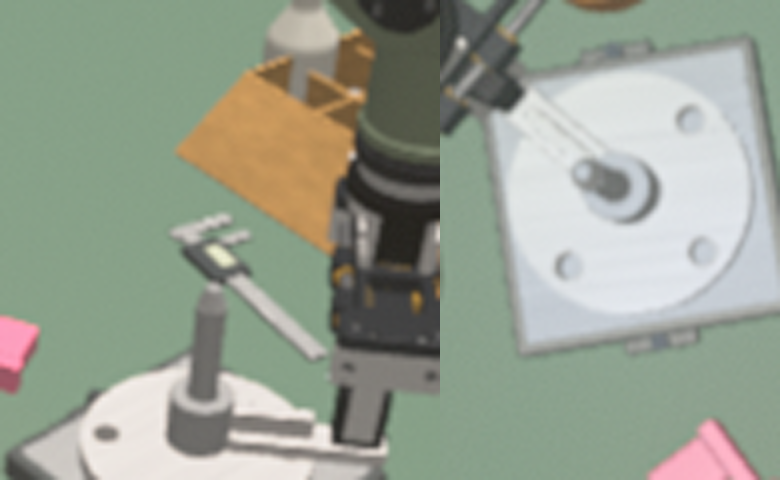

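arm_command(targets=[[255, [0.7, 0, -0.01], [0, 0, 0]], [255, [0.7, 0, -0.01], [0, 0, 0]], [255, [0, 0, 0], [0, 0, 0]], [255, [0, 0, 0], [0, 0, 0]]])

```text
time_s: 21.8
tcp_pos: [0.6397, 0.2158, 0.0776]
eef_rot: [[-0.012, 0.759, -0.651], [-0.013, -0.651, -0.759], [-1.0, -0.0, 0.018]]
ft_force: [0.9, 0.4, -4.9]
grip_width: 0.0219
```

arm_command(targets=[[255, [0.7, 0, -0.01], [0, 0, 0]], [255, [0, 0, 0], [0, 0, 0]], [255, [0, 0, 0], [0, 0, 0]]])

```text
time_s: 22.05
tcp_pos: [0.6398, 0.2158, 0.0769]
eef_rot: [[-0.012, 0.759, -0.651], [-0.013, -0.651, -0.759], [-1.0, -0.0, 0.018]]
ft_force: [-0.3, 0.1, -3.9]
grip_width: 0.0218
```

arm_command(targets=[[255, [0.7, 0, -0.01], [0, 0, 0]], [255, [0, 0, 0], [0, 0, 0]], [255, [0, 0, 0], [0, 0, 0]]])

```text
time_s: 22.3
tcp_pos: [0.6398, 0.2158, 0.0763]
eef_rot: [[-0.011, 0.759, -0.651], [-0.013, -0.651, -0.759], [-1.0, -0.0, 0.018]]
ft_force: [0.1, -1.0, -4.3]
grip_width: 0.0221
```

```bash
python3 st.py
```

```text
22.3 tcp [639.8 215.8  76.3] F [ 0.1 -1.  -4.3] Ftool [4.3 0.7 0.6] M [ 0.15 -0.06 -0.05] Mtool [ 0.05  0.15 -0.05] gx ang 49.38 tilt [-11.5 -13.3]
```

arm_command(targets=[[255, [0.5, 0, 0], [0, 0, 0]], [255, [0, 0, 0], [0, 0, 0]], [255, [0, 0, 0], [0, 0, 0]]])

```text
time_s: 22.55
tcp_pos: [0.6398, 0.2158, 0.0758]
eef_rot: [[-0.011, 0.759, -0.651], [-0.013, -0.651, -0.759], [-1.0, -0.0, 0.018]]
ft_force: [0.0, -0.7, -4.1]
grip_width: 0.022
```

arm_command(targets=[[255, [0.5, 0, 0], [0, 0, 0]], [255, [0, 0, 0], [0, 0, 0]], [255, [0, 0, 0], [0, 0, 0]]])

```text
time_s: 22.8
tcp_pos: [0.6399, 0.2158, 0.0755]
eef_rot: [[-0.011, 0.759, -0.651], [-0.013, -0.651, -0.759], [-1.0, 0.0, 0.017]]
ft_force: [-0.2, -0.5, -3.7]
grip_width: 0.0217
```

arm_command(targets=[[255, [0.5, 0, 0], [0, 0, 0]], [255, [0, 0, 0], [0, 0, 0]], [255, [0, 0, 0], [0, 0, 0]]])

```text
time_s: 23.05
tcp_pos: [0.6399, 0.2158, 0.0754]
eef_rot: [[-0.011, 0.759, -0.651], [-0.013, -0.651, -0.759], [-1.0, 0.0, 0.017]]
ft_force: [-0.9, 0.5, -0.4]
grip_width: 0.0217
```

```bash
python3 st.py
```

```text
23.05 tcp [639.9 215.8  75.4] F [-0.9  0.5 -0.4] Ftool [ 0.5 -1.   0.2] M [-0.    0.24 -0.06] Mtool [ 0.05 -0.16 -0.18] gx ang 49.39 tilt [-11.  -13.2]
```

arm_command(targets=[[255, [0.5, 0, 0], [0, 0, 0]], [255, [0, 0, 0], [0, 0, 0]], [255, [0, 0, 0], [0, 0, 0]]])

```text
time_s: 23.3
tcp_pos: [0.64, 0.2159, 0.0754]
eef_rot: [[-0.011, 0.759, -0.651], [-0.013, -0.651, -0.759], [-1.0, 0.0, 0.017]]
ft_force: [-2.0, -0.5, 3.5]
grip_width: 0.022
```

```bash
python3 st.py; python3 look.py 11
```

```text
23.3 tcp [640.  215.9  75.4] F [-2.  -0.5  3.5] Ftool [-3.5 -1.2  1.7] M [-0.11  0.64 -0.02] Mtool [ 0.02 -0.5  -0.41] gx ang 49.39 tilt [-10.8 -13.2]
[0.64   0.2159 0.0754] [[-0.0108, 0.7591, -0.6509], [-0.0132, -0.651, -0.759], [-0.9999, 0.0004, 0.0171]] 23.3 [-2.   -0.51  3.52] [-0.112  0.64  -0.024] 0.02198708404134614
```

View pics/m11.png

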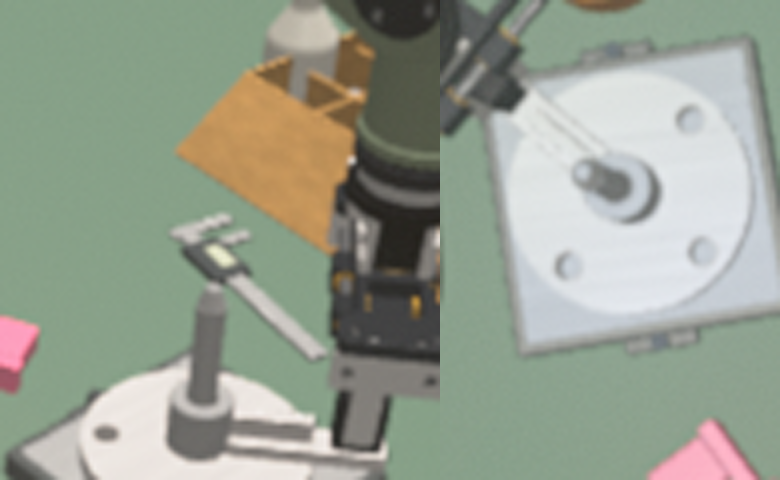

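arm_command(targets=[[255, [-0.5, 0, 0], [0, 0, 0]], [255, [0, 0, 0], [0, 0, 0]], [150, [0, 0, 0], [0, 0, 0]], [120, [0, 0, 0], [0, 0, 0]], [120, [0, 0, 0], [0, 0, 0]], [120, [0, 0, 0], [0, 0, 0]], [120, [0, 0, 0], [0, 0, 0]]])

```text
time_s: 23.98
tcp_pos: [0.6398, 0.2157, 0.0744]
eef_rot: [[-0.012, 0.759, -0.651], [-0.013, -0.651, -0.759], [-1.0, -0.0, 0.018]]
ft_force: [-0.7, -0.2, 1.1]
grip_width: 0.0489
```

```bash
python3 st.py; python3 -c "
from bench import *
print(state()['grip_width'])"
```

```text
23.9833 tcp [639.8 215.7  74.4] F [-0.7 -0.2  1.1] Ftool [-1.1 -0.5  0.6] M [-0.05  0.09  0.04] Mtool [-0.04 -0.1  -0.04] gx ang 49.38 tilt [-11.6 -13.4]
0.04892186773604775
```

Released at 49 mm opening. Now I'll go straight up and then away.

arm_command(targets=[[120, [-5, 0, 0], [0, 0, 0]], [120, [-10, 0, 0], [0, 0, 0]], [120, [-15, 0, 0], [0, 0, 0]], [120, [-20, 0, 0], [0, 0, 0]], [120, [-30, 0, 0], [0, 0, 0]], [120, [-30, 0, 0], [0, 0, 0]], [120, [-30, 0, 0], [0, 0, 0]], [120, [-20, 0, -10], [0, 0, 0]], [120, [0, 0, -20], [0, 0, 0]], [120, [0, 0, -20], [0, 0, 0]]])

```text
time_s: 24.82
tcp_pos: [0.6762, 0.2563, 0.2393]
eef_rot: [[-0.004, 0.758, -0.652], [-0.011, -0.652, -0.758], [-1.0, 0.005, 0.011]]
ft_force: [0.8, 0.3, -0.1]
grip_width: 0.0499
```

arm_command(targets=[[120, [0, 0, -20], [0, 0, 0]], [120, [0, 0, -20], [0, 0, 0]], [120, [0, 0, 0], [0, 0, 0]], [120, [0, 0, 0], [0, 0, 0]]])

```text
time_s: 25.15
tcp_pos: [0.7002, 0.2866, 0.2334]
eef_rot: [[-0.011, 0.76, -0.65], [-0.014, -0.65, -0.76], [-1.0, 0.0, 0.018]]
ft_force: [-0.2, 0.5, -0.8]
grip_width: 0.0496
```

```bash
python3 look.py 12
python3 - <<'E'
from h import *
for n,P in(("top",(.5717,.1355)),("scene",(.5745,.134))):
    X=cloud(n,np.load(f"pics/{n}12.npz")["d"]); q=X[...,:2]-np.array(P); r=np.hypot(q[...,0],q[...,1]); z=X[...,2]-.043
    a=np.radians(49.4); l=q@[np.cos(a),np.sin(a)]; w=q@[-np.sin(a),np.cos(a)]
    m=(r<.0205)&(r>.013)&(abs(z-.04)<.015); A=np.c_[l[m],w[m],np.ones(m.sum())]; print(n,"ring",m.sum(),z[m].mean().round(4),np.linalg.lstsq(A,z[m],rcond=None)[0].round(3))
    for lo in np.arange(.026,.08,.012):
        m=(l>lo)&(l<lo+.012)&(abs(w)<.004)&(z>.005)&(z<.04); print("  arm",lo.round(3),m.sum(),np.median(z[m]).round(4))
    m=(l>.09)&(l<.12)&(abs(w)<.01)&(z>.045)&(z<.075); print("  grip",m.sum(),np.median(z[m]).round(4))
E
```

```text
[0.7002 0.2866 0.2334] [[-0.0114, 0.7597, -0.6502], [-0.0136, -0.6503, -0.7596], [-0.9998, 0.0002, 0.0178]] 25.15 [-0.22  0.49 -0.84] [-0.056  0.105 -0.009] 0.049594402191373746
top ring 99 0.0396 [-0.028 -0.006  0.039]
  arm 0.026 8 0.0286
  arm 0.038 15 0.0286
  arm 0.05 13 0.0299
  arm 0.062 15 0.0282
  arm 0.074 7 0.0133
  grip 94 0.0573
scene ring 89 0.0362 [0.06  0.207 0.038]
  arm 0.026 26 0.0208
  arm 0.038 20 0.0215
  arm 0.05 31 0.0212
  arm 0.062 22 0.0209
  arm 0.074 15 0.0108
  grip 78 0.0566
```

View pics/m12.png

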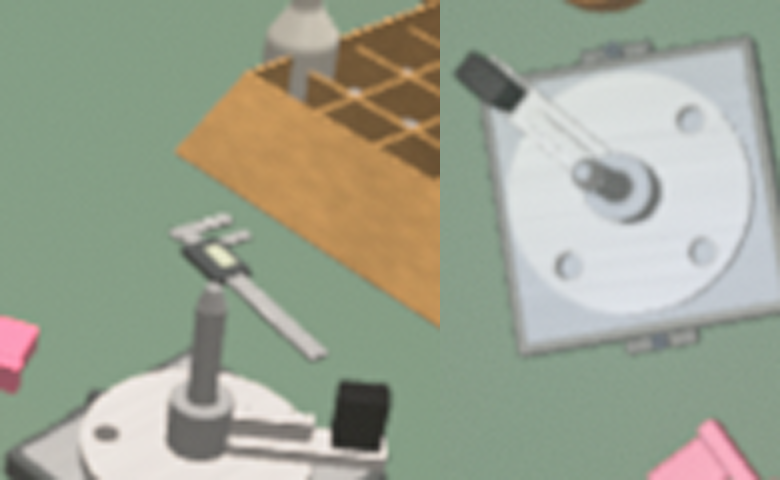

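View pics/scene12.png

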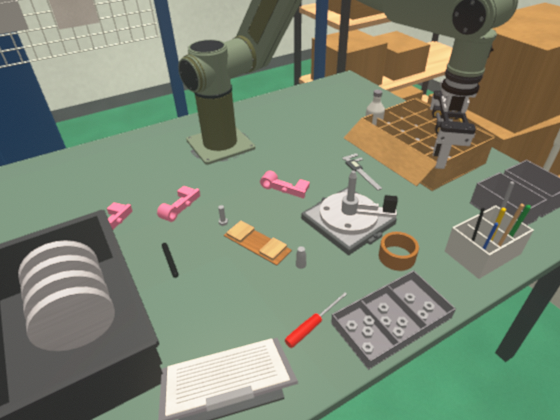

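The gauge is flat on the flange. Heights above the face are ring 39.6 mm (40 expected), rib 28.6 mm (28 measured on the rest) and grip top 57.3 mm (58 expected). The arm is clear and the other things haven't moved.

```bash
python3 st.py; python3 -c "
from bench import *
print(finish_job())"
```

```text
25.25 tcp [699.8 285.5 233.7] F [ 0.5 -0.1  0.4] Ftool [-0.4  0.5 -0.2] M [-0.07  0.13  0.01] Mtool [-0.01 -0.14 -0.05] gx ang 49.37 tilt [-11.4 -13.7]
the job is handed in; nothing more can be done
None
```

The gauge is on the rod, flat on the flange with its pin in a bolt hole, and the job is handed in at 25 s. I took it from its rest by the black grip, threaded it square on the rod and lowered it by hand in small steps. No verdict is reported.

**Swing by feel:** I didn't need it. The cameras put the holes at 49.4° + 90° steps, so I turned the gauge to that angle before lowering. The pin went in with no catch.

**Forces:** There was one light side contact of about 5 N high on the rod, which I eased by shifting sideways. At the end I pressed the gauge onto the flange with about 8 N. It stopped at the expected home height, and I eased off before letting go.

**Last checks (top camera):**
- **Heights above the flange:** the ring is at 39.6 mm (40 expected), the rib at 28.6 mm (28 measured on the rest) and the grip top at 57.3 mm (58 expected). That fits a gauge lying flat.
- **Surroundings:** the gripper is open and well clear. The other things look unmoved in the final picture, but I didn't measure them.

**What disagreed:**
- **Sleeve sag:** while it was carried, the cameras suggested the sleeve hung about 2 mm low. I corrected for this with a 1° tilt of the tool.
- **Scene camera depth:** it reads less reliably on the ring and rib, about 4 mm and 7 mm lower than the top camera, so I relied on the top camera and the height at contact.
- **Grip force:** it is fixed at about 30 N, so I could not use the 50 N you advised. The grip width stayed steady at about 22 mm.

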